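# Lower the clay donkey into the display lift

### The arm

A 7-joint arm with a two-finger parallel gripper is mounted at the origin on the work surface. World frame = base frame: x ahead of the robot, y to its left, z up, the work surface at z = 0. Lengths are in m, angles in degrees, forces in N, time in s.
With the tool pointing down it reaches from about 0.35 to 0.9 m from the base axis. Payload 19.9 kg.
Tool frame: the origin (TCP) lies on the centre line of the jaws, within the pads' length; the fingertips stand 25 mm ahead of it and the grasp point (between the pads) lies 6 mm ahead of it; z points along the fingers, y is the line along which they close (so a half turn about z gives the same grasp; the last joint's range is limited). The gripper opens to 94 mm and grips with 3 to 60 N. Pads are 16 mm wide; open, the fingers measure 119 mm over their backs; the gripper's body (75 mm by 177 mm) begins 78 mm behind the grasp point.
Start: joints at [-66.091, 23.915, -0.59, 92.452, 0.269, 63.638, -3.037], TCP at [0.277, 0.56, 0.196] pointing down, gripper open.
Joint ranges: [-161.28, 161.28], [-22.2, 115.67], [-73.04, 71.86], [3.21, 147.25], [-68.34, 248.33], [10.77, 114.83], [-161.83, 161.83]. Speed limits (degrees/s): [108.29, 108.29, 136.94, 136.94, 172.46, 172.46, 172.46].

### API

Orientations are given as a 3x3 rotation matrix whose columns are the frame's x, y, z axes.
In Python, from bench import state, camera, camera_params, finish_job gives the robot as it stands.
- The arm moves only by the tool carry_out, never from a script. Its argument "targets" is a list of rows, each a list of 7 numbers: the shift along the tool's x, y, z in units of 50 mm (1.0 is 50 mm), then the turn, a rotation vector about the tool's x, y, z in degrees, then the opening, from 0 (shut) to 1 (fully open). In form: [[dx, dy, dz, rx, ry, rz, hand], ...]. A call has 1 to 20 rows; each row is the pose to reach, as a shift and turn from the pose commanded when the call began, along the tool's axes at that moment; what a row does not reach only later rows make up. A row lasts 1/10 s, in which the tool goes at most 50 mm and 8.59 degrees, less where a joint would pass 70% of its speed; a pose out of reach is approached as far as the arm can. A call with a gripper value outside its range is refused whole. The fingers move at their own pace and stop on an object; "squeeze" is the grip in N (left out, the last holds). Time passes only in rows, so rows that repeat a pose let the fingers close. It gives the time, the measured TCP pose, the force, the opening and the grip force at its end, in the units of the state.
- state(): the state, without advancing time (a new reading comes with each control period).
- camera(name): name is "side" or "top"; returns (picture, depth): 384x512x3 uint8, blue, green, red; 384x512 float32, m along the optical axis (not along the pixel's ray), 0 where there is no reading.
- camera_params(name): a dict with "K" (3x3 intrinsics, pixels), "rvec" (rotation vector, rad) and "tvec" (3), from world to camera coordinates, as OpenCV has them. Camera axes: x right, y down, z forward; pixel columns grow to the right and rows downward; lengths in m; the calibration is good to about 2 mm. A picture is of the moment at which its call begins. camera_params takes no time and is no camera call.
- finish_job(): hands the job in; it is judged then, once.
The state is a dict: "t": time; "joints": joint angles; "joint_vel": joint speeds; "joint_torque": joint torques, N m; "tcp_pos": TCP position; "eef_rot": TCP orientation; "ft_force": force on the tool from outside, world axes, zero at the start; "wrist_torque": the same for the moment, N m; "gripper_width": opening from 0.0 (shut) to 1.0 (fully open); "gripper_force": force on a finger pad.
Only numpy, scipy, OpenCV 4.12 (cv2) and the standard library are available. Lean on these libraries where they do the work, as an engineer would, in place of code of your own. Each camera call takes 0.05 s, during which the arm holds its last target. There are 200 camera calls.

### The job

We are closing the stall: stand the pink clay donkey upright in the middle of the raised platform of the display lift, setting it down gently and letting go of it. Then squeeze the red release button in the lever's grip and, keeping it squeezed, swing the lever fully down so the platform sinks into its well with the donkey standing on it, and let go so the button springs out and the lever locks. Leave the dove, the cup and the terracotta bowl where they are.

Things in the scene. Friction and masses are not known exactly. Their poses are not given: they have to be found in the camera images.
- donkey: pink clay toy donkey, standing on four legs, loose, 0.14 to 0.26 kg. Origin on the ground under the middle of its body; z up, head towards its own -x. The barrel of its body is a box 74 long (x), 40 wide (y), 28 to 62 above the feet: pinch it across its width. Head and ears (x -30 to -67) reach 92 high
- lift: display lift, fixed: wooden base plate 270 (x) by 310 (y) by 12, blue square open-topped well with yellow rim, ratchet lever beside it. Origin on the counter, axes turn with its yaw, z up. Well's middle at x 0, y +55, 166 square outside, 150 inside, rim 75 above the counter. The lever swings in the plane y = -120
- platform_mid (a point): middle of the top face of the white platform, 140 square, 8 thick, that rides in the well; axes parallel to the lift's. 97 above the counter (22 above the rim) with the lever fully up, 25 with it fully down; it sinks 75 mm per rad of lever and is moved by the lever only
- lever (a joint): lever angle (rad): 0 fully up (grip 0.88 rad above level), 0.96 fully down on its stop. Stays where left; friction 1.2 N m, so 3 to 8 N at the grip. A pawl blocks it unless the release button is kept squeezed: from the top it turns freely only to 0.14; the pawl catches at teeth at 0.24, 0.52, 0.80, and past 0.89 a button let go springs out and locks the lever down
- release (a joint): travel of the red release button in the grip (m): 0 out, 0.007 fully squeezed; the pawl clears the teeth from 0.004 on. Its spring takes 3 N to start and 8 N fully in
- lever_hinge (a point): point on the lever's hinge axis (along the lift's y), 60 above the counter, in the lever's middle plane. At lever angle q the grip's middle lies 195*cos(0.88-q) mm from here towards the lift's -x and 195*sin(0.88-q) mm up
- lever_grip (a point): middle of the black grip at the end of the steel lever bar: 90 long, 20 wide (lift's y), 24 high, its end 45 beyond this point. The red release button, 40 by 16, stands out 9 mm from its side at the lift's -y, centred here: a pinch here across the lift's y (29 wide, 22 squeezed) pushes it in towards +y. 80 mm free on both sides
- dove: speckled cream clay dove whistle, about 95 long, 58 wide, 65 tall (mm), bystander; origin under its middle
- cup: round green glazed clay cup, 72 across the rim, 78 tall (mm), bystander; origin under its middle
- bowl: terracotta bowl, 110 across, 45 tall (mm), bystander; origin under its middle
There are look-alikes about, which are no part of the job. Leave any purple or yellow look-alike of the donkey alone.

How it is judged (in metres and radians):
On the way, in this order (a step that is already met when the one before it is completed fails the run):
1. the donkey stands upright in the middle of the still raised platform, let go (x of donkey in the frame of platform_mid between -0.03 and 0.03 m and y of donkey in the frame of platform_mid between -0.03 and 0.03 m and z of donkey in the frame of platform_mid between -0.006 and 0.006 m and angle between donkey's own z axis and vertical below 0.15 rad and linear speed of donkey below 0.02 m/s and contact force between the fingers and donkey below 0.1 N and value of joint lever below 0.2 rad), for 0.2 s.
2. the lever is on its way down with the release button squeezed and the donkey standing on the platform (x of donkey in the frame of platform_mid between -0.03 and 0.03 m and y of donkey in the frame of platform_mid between -0.03 and 0.03 m and z of donkey in the frame of platform_mid between -0.006 and 0.006 m and angle between donkey's own z axis and vertical below 0.15 rad and value of joint release above 0.004 m and value of joint lever between 0.35 and 0.8 rad), for 0.1 s.
At the end, for the whole second after the job is handed in: The lever is fully down (over 0.90 rad) and locked with the release button sprung out (under 2 mm), and the donkey stands released and still on the lowered platform: upright within 0.15 rad, feet within 6 mm of its surface, within 30 mm of its middle along each side (x of donkey in the frame of platform_mid between -0.03 and 0.03 m and y of donkey in the frame of platform_mid between -0.03 and 0.03 m and z of donkey in the frame of platform_mid between -0.006 and 0.006 m and angle between donkey's own z axis and vertical below 0.15 rad and linear speed of donkey below 0.02 m/s and contact force between the fingers and donkey below 0.1 N and value of joint lever above 0.9 rad and value of joint release below 0.002 m); the robot touches nothing.
It fails at once if the clay donkey is let fall or thrown (moving faster than 0.5 m/s out of the fingers) (contact force between the fingers and donkey below 0.05 N and linear speed of donkey above 0.5 m/s).
It fails at once if the dove, the cup or the bowl is pushed more than 30 mm from its place (distance of any of dove, cup, bowl from where it was at the start of the episode above 0.03 m).
It also fails if it takes over 56 s, if anything falls off the work surface, if the arm or the gripper's body presses on something with over 40 N, if the wrist force passes 120 N, or if a joint passes its speed limit or range.

## Working session

There is one attempt and no reset: what is moved stays moved. The work goes in short steps, Python scripts to look and compute and a tool call to move; the robot and the scene stay as the last step left them, time stands still between calls to the robot, and variables do not carry over. Pictures are saved under pics/ and viewed, at most 10 in all, crops included, and the job is handed in when it is done.

Besides the shell and the picture viewer there is one more tool, called after "Request:" in YAML: its name, and indented under it one key for each argument. carry_out: Moves the arm, as the interface text tells. Its arguments: {"type":"object","properties":{"targets":{"type":"array","items":{"type":"array","items":{"type":"number"}}},"squeeze":{"type":"number"}},"required":["targets"]}

```bash
mkdir -p pics; cat > h.py <<'E'
import numpy as np,cv2
from bench import *
def cam(n):
    p=camera_params(n);R,_=cv2.Rodrigues(np.array(p["rvec"],float));return np.array(p["K"]),R,np.array(p["tvec"],float).ravel()
def cloud(n,d):
    K,R,t=cam(n);v,u=np.mgrid[:384,:512];P=np.stack([(u-K[0,2])/K[0,0]*d,(v-K[1,2])/K[1,1]*d,d],-1)
    return (P-t)@R   # world points
def ray(n,u,v,z):
    K,R,t=cam(n);c=-R.T@t;r=R.T@np.linalg.solve(K,[u,v,1.]);return c+r*(z-c[2])/r[2]
E
python3 - <<'E'
from h import *
ims=[]
for n in("top","side"):
    im,d=camera(n);np.savez(f"{n}0.npz",im=im,d=d);ims.append(im)
    K,R,t=cam(n);print(n,K[0,0],-R.T@t)
    cv2.imwrite(f"pics/{n}0.png",cv2.resize(im,(800,600)))
s=state();print({k:s[k] for k in("t","tcp_pos","eef_rot","gripper_width")})
E
```

```text
top 429.9120047801758 [0.26484902 0.04273508 1.55608923]
side 381.71568712923425 [-0.32380568 -0.75261717  1.03928907]
{'t': 0.1, 'tcp_pos': array([0.27665752, 0.56005953, 0.19571793]), 'eef_rot': array([[-8.96617162e-01,  4.42806427e-01, -3.65637213e-04],
       [ 4.42806561e-01,  8.96616600e-01, -1.01084537e-03],
       [-1.19772430e-04, -1.06824786e-03, -9.99999422e-01]]), 'gripper_width': 1.000123122783987}
```

View pics/top0.png

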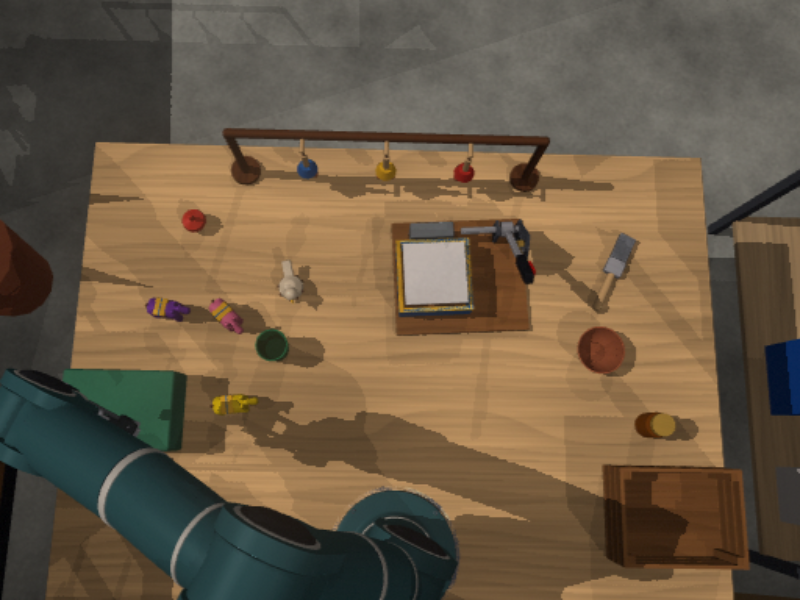

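View pics/side0.png

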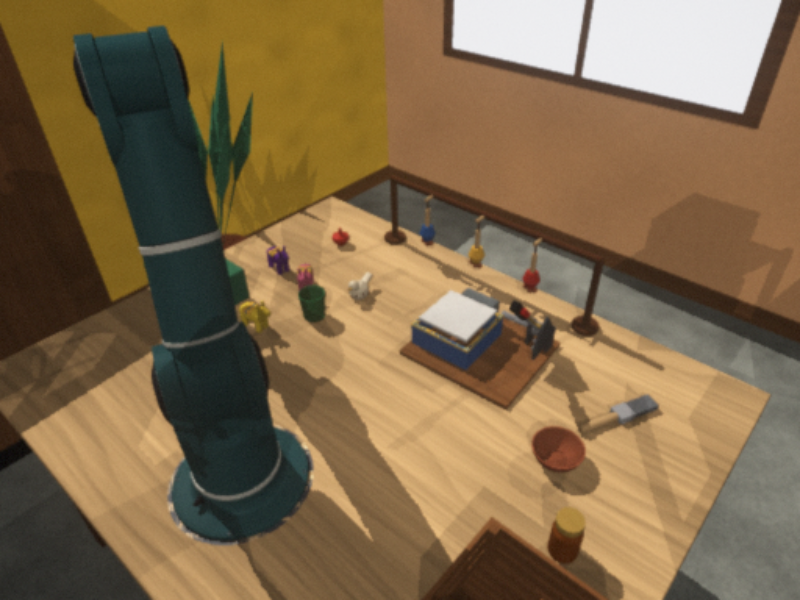

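Donkey candidates in the 800x600 top view are purple (165,310), pink (226,315) and yellow (233,404). The pink one at (226,315) fits the description, and the dove at (290,280) and cup at (272,345) are close to it. The lift's platform is at (436,272), with the grip and red button near (527,270). I'll confirm the donkey in an enlarged crop and measure.

```bash
python3 - <<'E'
from h import *
z=np.load("top0.npz");im,d=z["im"],z["d"];P=cloud("top",d);hsv=cv2.cvtColor(im,cv2.COLOR_BGR2HSV)
a=im[180:240,85:205];b=im[130:220,240:350]
c=np.hstack([cv2.resize(a,(480,300),interpolation=2),cv2.resize(b,(320,300),interpolation=2)]);
z2=np.load("side0.npz")["im"];c=np.vstack([c,np.hstack([cv2.resize(z2[140:220,160:288],(480,300),interpolation=2),cv2.resize(z2[180:240,300:364],(320,300),interpolation=2)])])
cv2.imwrite("pics/crop.png",c)
H,S,V=[hsv[...,i].astype(int) for i in range(3)]
def rep(nm,m):
    q=P[m];print(nm,m.sum(),"mean",q.mean(0).round(4),"min",q.min(0).round(3),"max",q.max(0).round(3))
roi=np.zeros(H.shape,bool);roi[185:220,125:162]=1
pk=roi&(((H>150)|(H<5))&(S>70)&(V>60))
rep("pink",pk)
v,u=np.where(pk);print(u.min(),u.max(),v.min(),v.max())
# donkey all: height>15mm in roi
m=roi&(P[...,2]>.015)&(P[...,2]<.12);rep("donkeyH",m)
q=P[m];b=q[q[:,2]<.068];hd=q[q[:,2]>.07]
rep("head",m&(P[...,2]>.07))
print("body PCA",cv2.PCACompute(q[:,:2].astype(np.float32),mean=None))
print("minrect",cv2.minAreaRect((q[:,:2]*1000).astype(np.float32)))
# yellow saddle in roi
sd=roi&(H>18)&(H<35)&(S>120)&(P[...,2]>.03);rep("saddle",sd)
# platform
m=(S<60)&(V>120);m[:150]=0;m[200:]=0;m[:,:250]=0;m[:,305:]=0
rep("plat",m&(d>0));q=P[m&(d>0)];print(np.median(q,0));q=q[abs(q[:,2]-np.median(q[:,2]))<.01];print(cv2.minAreaRect((q[:,:2]*1000).astype(np.float32)))
# red button
m=((H<6)|(H>172))&(S>150)&(V>80);m[:150]=0;m[195:]=0;m[:,:310]=0;m[:,350:]=0;rep("button",m)
# grip
m=(V<60)&(P[...,2]>.1)&(P[...,2]<.3);m[:140]=0;m[195:]=0;m[:,:310]=0;m[:,350:]=0;rep("grip",m)
q=P[m];mm,e=cv2.PCACompute(q.astype(np.float32),mean=None);print(mm,e)
# base plate
r=np.zeros(H.shape,bool);r[130:220,240:350]=1
m=r&(abs(P[...,2]-.012)<.005)&(H<14)&(S>110)&(V<160);rep("plate",m)
E
```

```text
pink 174 mean [0.5052 0.378  0.0712] min [0.265 0.043 0.007] max [0.551 0.425 1.556]
134 155 191 213
donkeyH 268 mean [0.5127 0.3862 0.0624] min [0.471 0.345 0.019] max [0.551 0.427 0.092]
head 56 mean [0.4876 0.3621 0.0791] min [0.471 0.347 0.07 ] max [0.527 0.4   0.092]
body PCA (array([[0.51267874, 0.38619182]], dtype=float32), array([[ 0.6999952,  0.7141475],
       [ 0.7141475, -0.6999952]], dtype=float32))
minrect ((510.77001953125, 384.09619140625), (106.7781982421875, 39.65727615356445), 46.46809005737305)
saddle 63 mean [0.5219 0.3961 0.0608] min [0.501 0.375 0.053] max [0.543 0.416 0.07 ]
plat 1563 mean [ 0.6144 -0.081   0.0926] min [ 0.538 -0.167  0.062] max [ 0.691 -0.01   0.103]
[ 0.61458473 -0.0807854   0.09263312]
((615.8347778320312, -81.07151794433594), (141.35084533691406, 140.12948608398438), 3.6225781440734863)
button 14 mean [ 0.6025 -0.272   0.2132] min [ 0.591 -0.276  0.196] max [ 0.619 -0.269  0.225]
grip 202 mean [ 0.6244 -0.2625  0.1878] min [ 0.563 -0.287  0.1  ] max [ 0.724 -0.244  0.247]
[[ 0.6244003  -0.26254666  0.18776345]] [[-0.6612865   0.1585967   0.7331764 ]
 [ 0.7483916   0.20605813  0.6304365 ]
 [-0.0510918   0.96560204 -0.25495583]]
plate 1748 mean [ 0.5995 -0.1845  0.0114] min [ 0.488 -0.305  0.007] max [0.773 0.014 0.017]
```

View pics/crop.png

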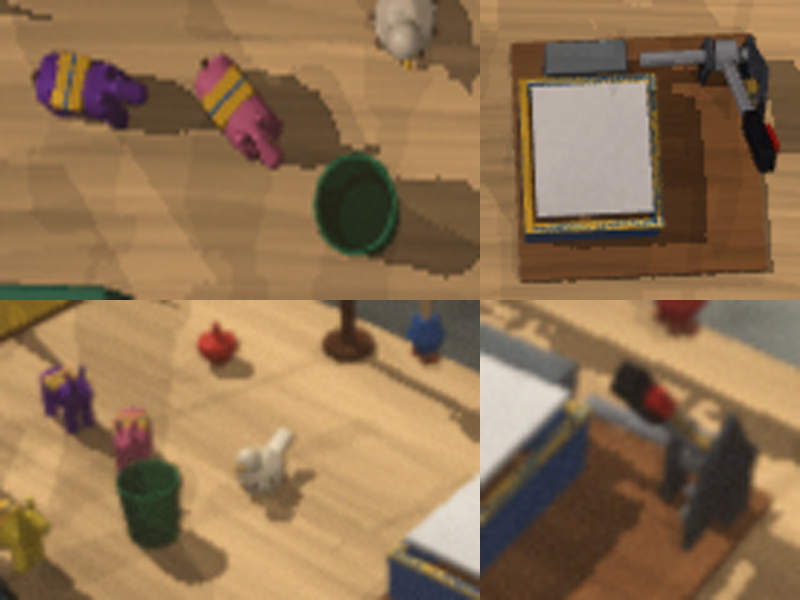

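The crop shows the pink donkey with a yellow saddle at crop (240,110), its head toward the cup at lower right. It is clearly the pink one. Its rect is 107x40 mm and the saddle height 61 mm, both matching the given sizes. Next I'll refine the lever and work out the first move.

```bash
cat >> h.py <<'E'
from scipy.spatial.transform import Rotation as Ro
def rotdown(yd,tilt=0): # tool y at azimuth yd (deg), z down; tilt about tool y in deg (tool-z tips toward tool x if +)
    y=np.array([np.cos(np.radians(yd)),np.sin(np.radians(yd)),0]);z=np.array([0,0,-1.]);x=np.cross(y,z)
    return np.c_[x,y,z]@Ro.from_rotvec([0,tilt,0],degrees=True).as_matrix()
def move(p,R,p0=None,R0=None):
    s=state();p0=s["tcp_pos"] if p0 is None else p0;R0=s["eef_rot"] if R0 is None else R0
    return (R0.T@(np.array(p)-p0)/.05).round(3),Ro.from_matrix(R0.T@R).as_rotvec(degrees=True).round(2)
E
python3 - <<'E'
from h import *
yaw=np.radians(3.6);L=np.array([.6193,-.136]);Rl=np.array([[np.cos(yaw),-np.sin(yaw)],[np.sin(yaw),np.cos(yaw)]])
def tolift(p): return np.r_[Rl.T@(p[:2]-L),p[2]]
def planehit(n,u,v,yl):
    K,R,t=cam(n);c=tolift(-R.T@t);r=R.T@np.linalg.solve(K,[u,v,1.]);r=np.r_[Rl.T@r[:2],r[2]];return c+r*(yl-c[1])/r[1]
for n,(v0,v1,u0,u1) in {"side":(180,240,300,364),"top":(150,195,310,350)}.items():
    z=np.load(n+"0.npz");im,d=z["im"],z["d"];H,S,V=cv2.split(cv2.cvtColor(im,cv2.COLOR_BGR2HSV).astype(np.uint8))
    r=np.zeros(H.shape,bool);r[v0:v1,u0:u1]=1
    m=r&((H<6)|(H>172))&(S>150)&(V>70);v,u=np.where(m);print(n,"red",m.sum(),u.mean(),v.mean(),u.min(),u.max(),v.min(),v.max())
    k=cv2.connectedComponents(m.astype(np.uint8))[0];print("comps",k)
    P=cloud(n,d)[m];print(" depth pts lift",tolift(np.median(P,0)).round(4))
    if n=="side":print(" hit plane -.139",planehit(n,u.mean(),v.mean(),-.139).round(4),"at -.134",planehit(n,u.mean(),v.mean(),-.134).round(4))
    P=cloud(n,d);Q=np.stack([*np.moveaxis((P[...,:2]-L)@Rl,-1,0),P[...,2]],-1)
    g=r&(V<70)&(Q[...,2]>.14)&(Q[...,2]<.28)&(abs(Q[...,1]+.12)<.025);q=Q[g];print(" grip pts",g.sum(),q.mean(0).round(4),q.min(0).round(3),q.max(0).round(3))
    tip=q[q[:,2]>q[:,2].max()-.012];print(" tip",tip.mean(0).round(4))
print(move([.52,.394,.15],rotdown(-44)),move([.52,.394,.15],rotdown(136)))
E
```

```text
side red 49 337.3673469387755 189.9591836734694 333 343 180 202
comps 3
 depth pts lift [ 0.2068 -0.044   0.1068]
 hit plane -.139 [-0.035 -0.139  0.256] at -.134 [-0.0236 -0.134   0.2466]
 grip pts 60 [-0.0437 -0.1242  0.2186] [-0.064 -0.131  0.144] [ 0.021 -0.114  0.247]
 tip [-0.0539 -0.1233  0.2393]
top red 14 340.35714285714283 170.71428571428572 338 342 167 174
comps 2
 depth pts lift [-0.0271 -0.134   0.2156]
 grip pts 145 [-0.0287 -0.117   0.2178] [-0.063 -0.131  0.162] [ 0.018 -0.108  0.247]
 tip [-0.0482 -0.1188  0.2405]
(array([-5.834, -0.822,  0.916]), array([-4.0000e-02,  6.0000e-02,  1.0772e+02])) (array([-5.834, -0.822,  0.916]), array([-6.000e-02, -3.000e-02, -7.228e+01]))
```

Request:
carry_out:
  targets:
    - [-5.83, -0.82, 0.9, 0, 0, 107.7, 1]
    - [-5.83, -0.82, 0.9, 0, 0, 107.7, 1]
    - [-5.83, -0.82, 0.9, 0, 0, 107.7, 1]
    - [-5.83, -0.82, 0.9, 0, 0, 107.7, 1]
    - [-5.83, -0.82, 0.9, 0, 0, 107.7, 1]
    - [-5.83, -0.82, 0.9, 0, 0, 107.7, 1]
    - [-5.83, -0.82, 0.9, 0, 0, 107.7, 1]
    - [-5.83, -0.82, 0.9, 0, 0, 107.7, 1]
    - [-5.83, -0.82, 0.9, 0, 0, 107.7, 1]
    - [-5.83, -0.82, 0.9, 0, 0, 107.7, 1]
    - [-5.83, -0.82, 0.9, 0, 0, 107.7, 1]
    - [-5.83, -0.82, 0.9, 0, 0, 107.7, 1]
    - [-5.83, -0.82, 0.9, 0, 0, 107.7, 1]
    - [-5.83, -0.82, 0.9, 0, 0, 107.7, 1]
    - [-5.83, -0.82, 0.9, 0, 0, 107.7, 1]
    - [-5.83, -0.82, 0.9, 0, 0, 107.7, 1]
    - [-5.83, -0.82, 0.9, 0, 0, 107.7, 1]

```text
t: 1.8
tcp_pos: [0.52, 0.3944, 0.1512]
eef_rot: [[0.694, 0.72, -0.0], [0.72, -0.694, 0.0], [-0.0, -0.0, -1.0]]
ft_force: [-0.1, -0.3, 0.1]
gripper_width: 0.999
gripper_force: 0.0
```

Request:
carry_out:
  targets:
    - [0, 0, 0.4, 0, 0, 0, 1]
    - [0, 0, 0.8, 0, 0, 0, 1]
    - [0, 0, 1.2, 0, 0, 0, 1]
    - [0, 0, 1.5, 0, 0, 0, 1]
    - [0, 0, 1.75, 0, 0, 0, 1]
    - [0, 0, 1.9, 0, 0, 0, 1]
    - [0, 0, 1.9, 0, 0, 0, 1]
    - [0, 0, 1.9, 0, 0, 0, 0.3]
    - [0, 0, 1.9, 0, 0, 0, 0.3]
    - [0, 0, 1.9, 0, 0, 0, 0.3]
    - [0, 0, 1.9, 0, 0, 0, 0.3]
    - [0, 0, 1.9, 0, 0, 0, 0.3]
    - [0, 0, 1.9, 0, 0, 0, 0.3]
    - [0, 0, 1.9, 0, 0, 0, 0.3]
    - [0, 0, 1.9, 0, 0, 0, 0.3]
    - [0, 0, 1.9, 0, 0, 0, 0.3]
    - [0, 0, 1.9, 0, 0, 0, 0.3]
  squeeze: 15

```text
t: 3.5
tcp_pos: [0.52, 0.3945, 0.0562]
eef_rot: [[0.694, 0.72, 0.0], [0.72, -0.694, -0.0], [-0.0, 0.0, -1.0]]
ft_force: [0.3, -0.3, -1.0]
gripper_width: 0.304
gripper_force: 0.0
```

```bash
python3 - <<'E'
from h import *
ims=[]
for n,(v0,v1,u0,u1) in {"top":(170,240,90,190),"side":(150,220,150,250)}.items():
    im,d=camera(n);np.savez(f"{n}1.npz",im=im,d=d);ims.append(cv2.resize(im[v0:v1,u0:u1],(400,280),interpolation=2))
cv2.imwrite("pics/c1.png",np.vstack(ims))
print(state()["gripper_force"],state()["gripper_width"])
E
```

```text
0.0 0.30236888956822083
```

View pics/c1.png

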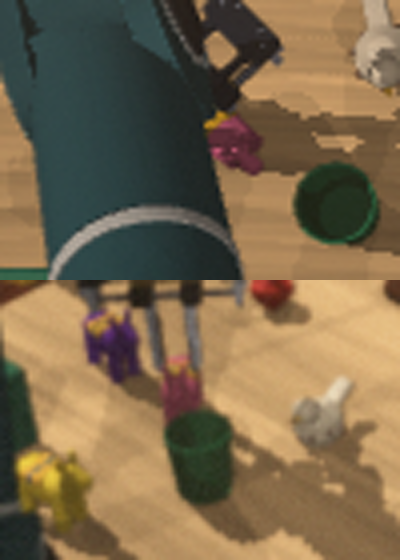

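The side crop shows the fingers on either side of the pink donkey at (180,385), but the width of 28 mm with no force means it isn't gripped. I'll check whether the donkey has moved.

```bash
python3 - <<'E'
from h import *
for n in("top","side"):
  for k in "01":
    z=np.load(f"{n}{k}.npz");im,d=z["im"],z["d"];P=cloud(n,d);hsv=cv2.cvtColor(im,cv2.COLOR_BGR2HSV);H,S,V=[hsv[...,i].astype(int) for i in range(3)]
    r=np.zeros(H.shape,bool)
    if n=="top":r[185:222,125:162]=1
    else:r[160:200,185:210]=1
    m=r&(H>155)&(H<178)&(S>70)&(V>50)&(d>0);v,u=np.where(m);q=P[m]
    hi=q[q[:,2]>.07]
    print(n,k,m.sum(),u.min(),u.max(),v.min(),v.max(),"pts",q.mean(0).round(3),q.min(0).round(3),q.max(0).round(3),"head",len(hi),hi.mean(0).round(4))
    y=r&(H>18)&(H<35)&(S>120)&(P[...,2]>.05)&(P[...,2]<.075);print("  saddle",y.sum(),P[y].mean(0).round(3))
z=np.load("side1.npz");P=cloud("side",z["d"])
r=np.zeros((384,512),bool);r[145:180,180:205]=1
m=r&(P[...,2]<.1)&(P[...,2]>.02)&(cv2.cvtColor(z["im"],cv2.COLOR_BGR2HSV)[...,1]<60)
for x in np.argwhere(m)[::6]: print(x,P[x[0],x[1]].round(3),end=";")
E
```

```text
top 0 144 134 154 191 213 pts [0.507 0.381 0.065] [0.472 0.347 0.019] [0.551 0.424 0.092] head 47 [0.4874 0.3622 0.0795]
  saddle 63 [0.522 0.396 0.061]
top 1 121 142 154 199 212 pts [0.497 0.369 0.068] [0.428 0.293 0.009] [0.524 0.394 0.487] head 50 [0.4872 0.3612 0.0889]
  saddle 16 [0.519 0.39  0.063]
side 0 37 191 198 174 180 pts [0.49  0.36  0.068] [0.471 0.344 0.044] [0.514 0.389 0.08 ] head 19 [0.4826 0.3542 0.0764]
  saddle 1 [0.53  0.381 0.063]
side 1 43 191 198 174 183 pts [0.492 0.361 0.06 ] [0.47  0.343 0.026] [0.515 0.383 0.081] head 15 [0.482  0.352  0.0755]
  saddle 1 [0.516 0.398 0.063]
[166 189] [0.503 0.403 0.099];[168 189] [0.501 0.403 0.09 ];[169 199] [0.532 0.373 0.082];[171 198] [0.527 0.376 0.073];
```

Request:
carry_out:
  targets:
    - [0, 0, 0, 0, 0, 0, 0.0]
    - [0, 0, 0, 0, 0, 0, 0.0]
    - [0, 0, 0, 0, 0, 0, 0.0]
  squeeze: 15

```text
t: 3.9
tcp_pos: [0.52, 0.3945, 0.0563]
eef_rot: [[0.694, 0.72, 0.0], [0.72, -0.694, -0.0], [-0.0, 0.0, -1.0]]
ft_force: [-0.5, 0.2, 0.7]
gripper_width: 0.081
gripper_force: 0.0
```

```bash
python3 - <<'E'
from h import *
ims=[]
for n,(v0,v1,u0,u1) in {"top":(170,240,90,190),"side":(150,200,160,230)}.items():
    im,d=camera(n);np.savez(f"{n}2.npz",im=im,d=d);ims.append(cv2.resize(im[v0:v1,u0:u1],(400,286),interpolation=2))
cv2.imwrite("pics/c2.png",np.hstack(ims))
print(state()["gripper_force"],state()["gripper_width"],state()["tcp_pos"])
P=cloud("side",d)
for v in range(158,186,2): print(v,[tuple(P[v,u].round(3)) for u in range(188,202,3)])
K,R,t=cam("side")
for z in(.031,.056,.08): p=K@(R@np.array([.52,.3945,z])+t);print(z,p[:2]/p[2])
E
```

```text
0.0 0.014877872923760397 [0.52000204 0.39446438 0.05625436]
158 [(np.float64(0.633), np.float64(0.583), np.float64(0.001)), (np.float64(0.51), np.float64(0.39), np.float64(0.143)), (np.float64(0.52), np.float64(0.382), np.float64(0.142)), (np.float64(0.66), np.float64(0.547), np.float64(0.003)), (np.float64(0.673), np.float64(0.538), np.float64(-0.0))]
160 [(np.float64(0.623), np.float64(0.572), np.float64(-0.001)), (np.float64(0.509), np.float64(0.39), np.float64(0.134)), (np.float64(0.517), np.float64(0.38), np.float64(0.134)), (np.float64(0.653), np.float64(0.539), np.float64(-0.003)), (np.float64(0.661), np.float64(0.526), np.float64(-0.001))]
162 [(np.float64(0.609), np.float64(0.554), np.float64(0.002)), (np.float64(0.509), np.float64(0.392), np.float64(0.122)), (np.float64(0.518), np.float64(0.383), np.float64(0.122)), (np.float64(0.64), np.float64(0.523), np.float64(-0.001)), (np.float64(0.653), np.float64(0.518), np.float64(-0.005))]
164 [(np.float64(0.599), np.float64(0.543), np.float64(-0.0)), (np.float64(0.507), np.float64(0.393), np.float64(0.112)), (np.float64(0.516), n
[... 2540 characters left out ...]
05))]
182 [(np.float64(0.503), np.float64(0.429), np.float64(0.0)), (np.float64(0.488), np.float64(0.385), np.float64(0.03)), (np.float64(0.496), np.float64(0.375), np.float64(0.03)), (np.float64(0.502), np.float64(0.361), np.float64(0.034)), (np.float64(0.475), np.float64(0.304), np.float64(0.076))]
184 [(np.float64(0.49), np.float64(0.413), np.float64(0.004)), (np.float64(0.485), np.float64(0.383), np.float64(0.021)), (np.float64(0.447), np.float64(0.31), np.float64(0.079)), (np.float64(0.461), np.float64(0.308), np.float64(0.072)), (np.float64(0.468), np.float64(0.296), np.float64(0.073))]
0.031 [195.11786855 177.70417088]
0.056 [194.46117062 173.16922066]
0.08 [193.81950749 168.73809599]
```

View pics/c2.png

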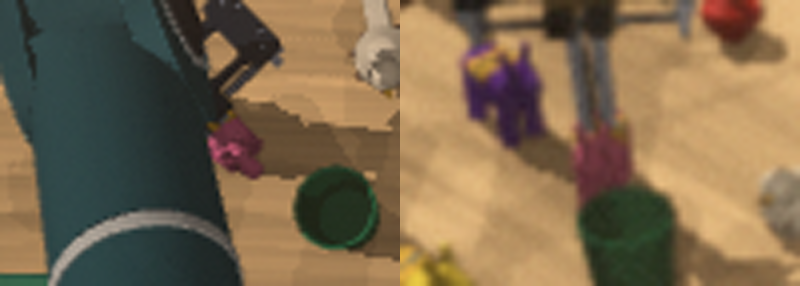

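The fingers in the side crop (590,100) sit above the saddle rather than around the body. So the fingertips are higher than the stated geometry implies. I'll raise the arm and measure the real tips against the reported TCP.

Request:
carry_out:
  targets:
    - [0, 0, -0.5, 0, 0, 0, 0.7]
    - [0, 0, -1, 0, 0, 0, 0.7]
    - [0, 0, -1.4, 0, 0, 0, 0.7]
    - [0, 0, -1.6, 0, 0, 0, 0.7]
    - [0, 0, -1.6, 0, 0, 0, 0.7]
    - [0, 0, -1.6, 0, 0, 0, 0.7]
    - [0, 0, -1.6, 0, 0, 0, 0.7]

```text
t: 4.7
tcp_pos: [0.5195, 0.3942, 0.135]
eef_rot: [[0.694, 0.72, -0.001], [0.72, -0.694, -0.001], [-0.002, -0.0, -1.0]]
ft_force: [-0.5, -0.6, -0.7]
gripper_width: 0.571
gripper_force: 0.0
```

```bash
python3 - <<'E'
from h import *
s=state();p=s["tcp_pos"];Rt=s["eef_rot"];print(p,s["gripper_width"])
im,d=camera("side");np.savez("side3.npz",im=im,d=d);P=cloud("side",d)
Q=(P-p)@Rt*1000   # tool frame mm
m=(abs(Q[...,0])<30)&(abs(Q[...,1])<90)&(Q[...,2]>-150)&(Q[...,2]<70)&(d>0)&(P[...,2]>.05)
m[:120]=0
q=Q[m]
for a in range(-150,70,10):
    k=q[(q[:,2]>=a)&(q[:,2]<a+10)]
    if len(k):print(a,len(k),"x",k[:,0].min().round(),k[:,0].max().round(),"y",np.sort(k[:,1]).round()[[0,len(k)//4,len(k)//2,3*len(k)//4,-1]])
K,R,t=cam("side");c=im[110:200,140:260].copy();c=cv2.resize(c,(800,600),interpolation=2)
for yy in(-33,33):
  for zz in(0,25):
    w=K@(R@(p+Rt@np.array([0,yy,zz])/1000)+t);w=w[:2]/w[2];cv2.circle(c,(int((w[0]-140)*6.667),int((w[1]-110)*6.667)),4,(0,255,0),-1)
cv2.imwrite("pics/c3.png",c)
E
```

```text
[0.51949559 0.39419661 0.1350019 ] 0.5708253168756137
-150 162 x -30.0 29.0 y [-87. -51.  16.  50.  90.]
-140 50 x -28.0 25.0 y [-63. -20.  25.  40.  90.]
-130 53 x -30.0 -0.0 y [-71. -32.  -1.  36.  80.]
-120 15 x -30.0 7.0 y [-71. -47. -27.   6.  59.]
-110 2 x -30.0 -28.0 y [-72. -72.  79.  79.  79.]
-100 10 x -17.0 5.0 y [-33. -30. -27.  32.  40.]
-90 13 x -14.0 -2.0 y [-36. -32. -27.  34.  39.]
-80 18 x -17.0 1.0 y [-37. -29. -25.  34.  41.]
-70 14 x -17.0 1.0 y [-38. -31.  32.  40.  41.]
-60 11 x -15.0 -3.0 y [-35. -32. -27.  36.  40.]
-50 17 x -15.0 1.0 y [-38. -33. -25.  34.  39.]
-40 13 x -15.0 2.0 y [-35. -30. -26.  33.  38.]
-30 12 x -15.0 5.0 y [-36. -32.  32.  40.  41.]
-20 9 x -11.0 9.0 y [-33. -28. -25.  35.  40.]
-10 3 x -6.0 -1.0 y [-30. -30. -26.  30.  30.]
60 4 x -14.0 11.0 y [ 3. 12. 13. 18. 18.]
```

View pics/c3.png

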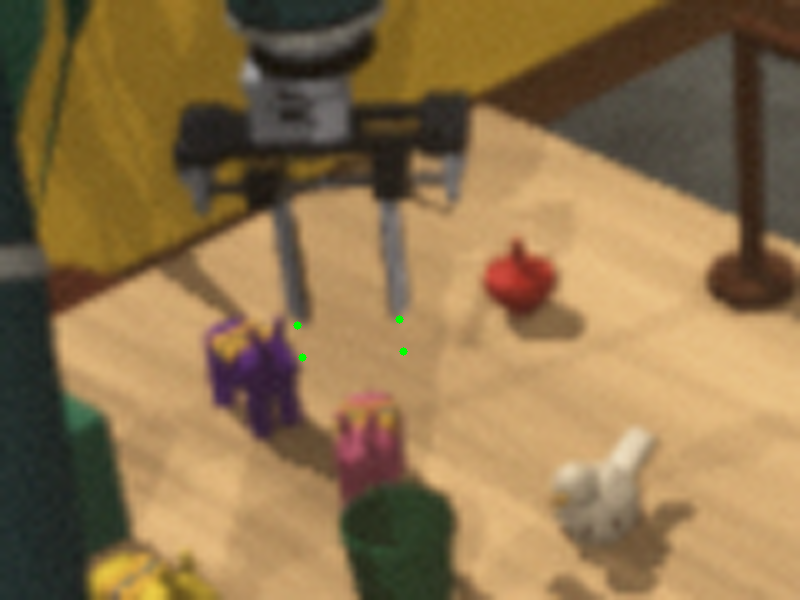

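The picture shows the real fingertips about 5 mm short of the reported TCP (green dots at z=0 and z=+25). So the gripper sits about 30 mm further back along tool z than stated, and I'll correct for this: tip at -5 mm and grasp point at about -24 mm from the reported TCP.

Request:
carry_out:
  targets:
    - [0, 0, 0, 0, 0, 0, 1]
    - [0, 0, 0, 0, 0, 0, 1]
    - [0, 0, 0, 0, 0, 0, 1]
    - [0, 0, 0.5, 0, 0, 0, 1]
    - [0, 0, 0.9, 0, 0, 0, 1]
    - [0, 0, 1.3, 0, 0, 0, 1]
    - [0, 0, 1.7, 0, 0, 0, 1]
    - [0, 0, 2.0, 0, 0, 0, 1]
    - [0, 0, 2.2, 0, 0, 0, 1]
    - [0, 0, 2.24, 0, 0, 0, 1]
    - [0, 0, 2.24, 0, 0, 0, 1]
    - [0, 0, 2.24, 0, 0, 0, 0]
    - [0, 0, 2.24, 0, 0, 0, 0]
    - [0, 0, 2.24, 0, 0, 0, 0]
    - [0, 0, 2.24, 0, 0, 0, 0]
    - [0, 0, 2.24, 0, 0, 0, 0]
    - [0, 0, 2.24, 0, 0, 0, 0]
    - [0, 0, 2.24, 0, 0, 0, 0]
    - [0, 0, 2.24, 0, 0, 0, 0]
  squeeze: 15

```text
t: 6.65
tcp_pos: [0.52, 0.3945, 0.0243]
eef_rot: [[0.694, 0.719, 0.0], [0.719, -0.694, -0.0], [-0.0, 0.0, -1.0]]
ft_force: [-0.6, -0.8, 0.1]
gripper_width: 0.423
gripper_force: 15.0
```

Request:
carry_out:
  targets:
    - [0, 0, -0.2, 0, 0, 0, 0]
    - [0, 0, -0.6, 0, 0, 0, 0]
    - [0, 0, -1.1, 0, 0, 0, 0]
    - [0, 0, -1.6, 0, 0, 0, 0]
    - [0, 0, -2.1, 0, 0, 0, 0]
    - [0, 0, -2.5, 0, 0, 0, 0]
    - [0, 0, -2.7, 0, 0, 0, 0]
    - [0, 0, -2.8, 0, 0, 0, 0]
    - [0, 0, -2.8, 0, 0, 0, 0]
    - [0, 0, -2.8, 0, 0, 0, 0]

```text
t: 7.65
tcp_pos: [0.5196, 0.3942, 0.1633]
eef_rot: [[0.694, 0.719, -0.001], [0.719, -0.694, -0.001], [-0.001, -0.0, -1.0]]
ft_force: [0.1, 0.2, -2.5]
gripper_width: 0.422
gripper_force: 15.0
```

```bash
python3 - <<'E'
from h import *
print(state()["tcp_pos"],state()["gripper_width"],move([.6158,-.0811,.164],rotdown(-86.4)))
E
```

```text
[0.51960995 0.39423564 0.16329627] 0.42229824641277436 (array([-5.504e+00,  7.987e+00, -7.000e-03]), array([3.000e-02, 7.000e-02, 4.241e+01]))
```

Request:
carry_out:
  targets:
    - [-0.2, 0.3, 0, 0, 0, 1, 0]
    - [-0.55, 0.8, 0, 0, 0, 4, 0]
    - [-0.95, 1.4, 0, 0, 0, 7, 0]
    - [-1.35, 2.0, 0, 0, 0, 10, 0]
    - [-1.75, 2.6, 0, 0, 0, 13, 0]
    - [-2.2, 3.2, 0, 0, 0, 16, 0]
    - [-2.6, 3.8, 0, 0, 0, 20, 0]
    - [-3.05, 4.4, 0, 0, 0, 23, 0]
    - [-3.45, 5.0, 0, 0, 0, 26, 0]
    - [-3.85, 5.6, 0, 0, 0, 30, 0]
    - [-4.25, 6.2, 0, 0, 0, 33, 0]
    - [-4.65, 6.8, 0, 0, 0, 36, 0]
    - [-5.05, 7.3, 0, 0, 0, 39, 0]
    - [-5.3, 7.7, 0, 0, 0, 41, 0]
    - [-5.45, 7.9, 0, 0, 0, 42, 0]
    - [-5.5, 7.99, 0, 0, 0, 42.4, 0]
    - [-5.5, 7.99, 0, 0, 0, 42.4, 0]
    - [-5.5, 7.99, 0, 0, 0, 42.4, 0]
    - [-5.5, 7.99, 0, 0, 0, 42.4, 0]

```text
t: 9.55
tcp_pos: [0.6164, -0.0795, 0.1642]
eef_rot: [[0.998, 0.065, -0.0], [0.065, -0.998, 0.0], [-0.0, -0.0, -1.0]]
ft_force: [-0.2, 1.3, -2.7]
gripper_width: 0.422
gripper_force: 15.0
```

```bash
python3 - <<'E'
from h import *
s=state();print(s["t"],s["tcp_pos"],s["gripper_width"],s["ft_force"]);print(move([.6158,-.0811,.121],rotdown(-86.4)))
im,d=camera("side");np.savez("side4.npz",im=im,d=d);cv2.imwrite("pics/c4.png",cv2.resize(im[130:250,240:400],(800,600),interpolation=2))
P=cloud("side",d);hsv=cv2.cvtColor(im,cv2.COLOR_BGR2HSV);H,S,V=[hsv[...,i].astype(int) for i in range(3)]
r=np.zeros(H.shape,bool);r[130:225,250:330]=1
m=r&(H>155)&(H<172)&(S>70)&(V>50)&(P[...,2]>.1);q=P[m];print(m.sum(),q.min(0),q.max(0))
Q=(P-s["tcp_pos"])@s["eef_rot"]*1000
f=(abs(Q[...,0])<30)&(abs(Q[...,1])<60)&(S<60)&r&(Q[...,2]>-90)&(Q[...,2]<20);q=Q[f]
for lo,hi in((-60,0),(0,60)):
  k=q[(q[:,1]>lo)&(q[:,1]<hi)];print(len(k),np.percentile(k,[5,50,95],0).round(0).tolist())
E
```

```text
9.55 [ 0.61644176 -0.07952519  0.16421119] 0.4221558965493775 [-0.20813463  1.32905998 -2.70029715]
(array([-0.015,  0.031,  0.864]), array([-0.02,  0.  ,  0.12]))Traceback (most recent call last):
  File "<stdin>", line 6, in <module>
    return umr_minimum(a, axis, None, out, keepdims, initial, where)
ValueError: zero-size array to reduction operation minimum which has no identity
```

View pics/c4.png

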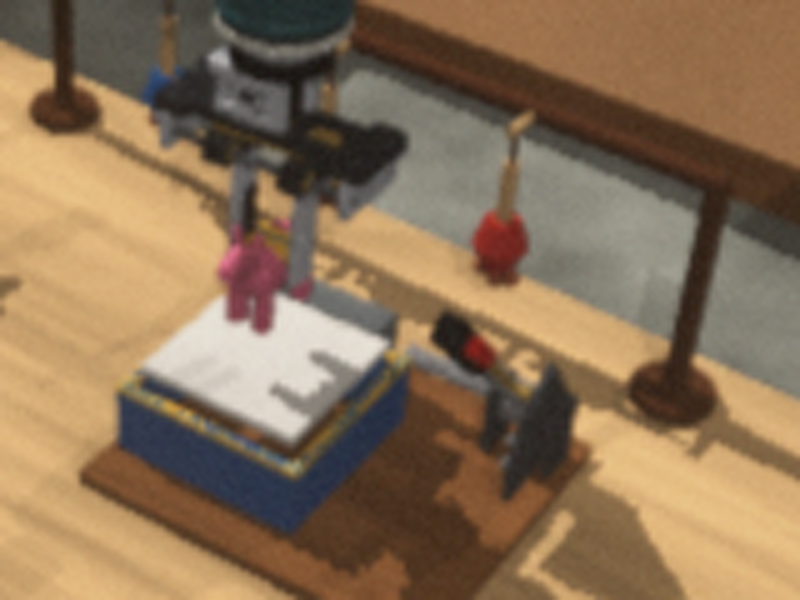

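The donkey hangs level in the jaws over the platform, body at (255,275) in the crop. Lower it about 41 mm and watch the force.

Request:
carry_out:
  targets:
    - [-0.01, 0.02, 0.2, 0, 0, 0.1, 0]
    - [-0.01, 0.02, 0.4, 0, 0, 0.1, 0]
    - [-0.01, 0.02, 0.55, 0, 0, 0.1, 0]
    - [-0.01, 0.02, 0.68, 0, 0, 0.1, 0]
    - [-0.01, 0.02, 0.76, 0, 0, 0.1, 0]
    - [-0.01, 0.02, 0.82, 0, 0, 0.1, 0]
    - [-0.01, 0.02, 0.82, 0, 0, 0.1, 0]
    - [-0.01, 0.02, 0.82, 0, 0, 0.1, 0]

```text
t: 10.4
tcp_pos: [0.6161, -0.0819, 0.1235]
eef_rot: [[0.998, 0.061, 0.0], [0.061, -0.998, -0.0], [0.0, 0.0, -1.0]]
ft_force: [-0.8, -0.2, -0.6]
gripper_width: 0.423
gripper_force: 15.0
```

Request:
carry_out:
  targets:
    - [0, 0, 0.02, 0, 0, 0, 0]
    - [0, 0, 0.03, 0, 0, 0, 0]
    - [0, 0, 0.03, 0, 0, 0, 0]

```text
t: 10.7
tcp_pos: [0.616, -0.0818, 0.1218]
eef_rot: [[0.998, 0.061, 0.0], [0.061, -0.998, -0.0], [0.0, 0.0, -1.0]]
ft_force: [-0.4, 0.6, -2.3]
gripper_width: 0.424
gripper_force: 15.0
```

Request:
carry_out:
  targets:
    - [0, 0, 0.02, 0, 0, 0, 0]
    - [0, 0, 0.03, 0, 0, 0, 0]
    - [0, 0, 0.03, 0, 0, 0, 0]

```text
t: 11.0
tcp_pos: [0.616, -0.0818, 0.1202]
eef_rot: [[0.998, 0.061, -0.0], [0.061, -0.998, -0.0], [-0.0, 0.0, -1.0]]
ft_force: [-0.2, -0.6, -2.4]
gripper_width: 0.428
gripper_force: 15.0
```

Request:
carry_out:
  targets:
    - [0, 0, 0.02, 0, 0, 0, 0]
    - [0, 0, 0.03, 0, 0, 0, 0]
    - [0, 0, 0.03, 0, 0, 0, 0]

```text
t: 11.3
tcp_pos: [0.6159, -0.0818, 0.1187]
eef_rot: [[0.998, 0.061, -0.0], [0.061, -0.998, -0.0], [-0.0, 0.0, -1.0]]
ft_force: [-0.4, -0.3, -1.2]
gripper_width: 0.427
gripper_force: 15.0
```

Request:
carry_out:
  targets:
    - [0, 0, 0.02, 0, 0, 0, 0]
    - [0, 0, 0.03, 0, 0, 0, 0]
    - [0, 0, 0.03, 0, 0, 0, 0]

```text
t: 11.6
tcp_pos: [0.6162, -0.0819, 0.1178]
eef_rot: [[0.998, 0.061, 0.0], [0.061, -0.998, 0.0], [0.0, -0.0, -1.0]]
ft_force: [-3.1, 1.5, 6.4]
gripper_width: 0.425
gripper_force: 15.0
```

Contact. Release and retreat.

Request:
carry_out:
  targets:
    - [0, 0, -0.01, 0, 0, 0, 0.43]
    - [0, 0, -0.01, 0, 0, 0, 0.45]
    - [0, 0, -0.01, 0, 0, 0, 0.5]
    - [0, 0, -0.01, 0, 0, 0, 0.6]
    - [0, 0, -0.01, 0, 0, 0, 0.8]
    - [0, 0, -0.01, 0, 0, 0, 0.9]
    - [0, 0, -0.01, 0, 0, 0, 0.9]
    - [0, 0, -0.3, 0, 0, 0, 0.9]
    - [0, 0, -0.8, 0, 0, 0, 0.9]
    - [0, 0, -1.4, 0, 0, 0, 0.9]
    - [0, 0, -2.0, 0, 0, 0, 0.9]
    - [0, 0, -2.6, 0, 0, 0, 0.9]
    - [0, 0, -3.2, 0, 0, 0, 0.9]
    - [0, 0, -3.4, 0, 0, 0, 0.9]
    - [0, 0, -3.4, 0, 0, 0, 0.9]

```text
t: 13.1
tcp_pos: [0.6165, -0.0821, 0.2892]
eef_rot: [[0.998, 0.061, 0.003], [0.061, -0.998, 0.0], [0.003, 0.0, -1.0]]
ft_force: [0.0, -0.3, 0.4]
gripper_width: 0.899
gripper_force: 0.0
```

```bash
python3 - <<'E'
from h import *
s=state();print(s["t"],s["tcp_pos"],s["gripper_width"])
im,d=camera("side");np.savez("side5.npz",im=im,d=d);it,dt=camera("top")
cv2.imwrite("pics/c5.png",np.hstack([cv2.resize(im[150:240,270:390],(500,375),interpolation=2),cv2.resize(it[120:220,240:350],(300,375),interpolation=2)]))
P=cloud("side",d);hsv=cv2.cvtColor(im,cv2.COLOR_BGR2HSV);H,S,V=[hsv[...,i].astype(int) for i in range(3)]
r=np.zeros(H.shape,bool);r[150:225,260:330]=1
m=r&((H>155)&(H<178))&(S>60)&(V>50)&(d>0)&(P[...,2]>.08)&(P[...,2]<.25);q=P[m];print(m.sum(),q.mean(0),q.min(0),q.max(0))
yaw=np.radians(3.6);Rl=np.array([[np.cos(yaw),-np.sin(yaw)],[np.sin(yaw),np.cos(yaw)]]);L=np.array([.6193,-.136])
g=L+Rl@np.array([-.026,-.121]);print("grip",g)
# tool y along lift -y (az -86.4), tip 26mm beyond the reported grasp => TCP = grasp + z_tool*0.024
for nm,z in(("above",.36),("at",.21)):
  R=rotdown(-86.4);p=np.r_[g,z]+R[:,2]*.024;print(nm,p,move(p,R))
E
```

```text
13.1 [ 0.6164656  -0.08214623  0.289205  ] 0.8994651309177362
169 [ 0.59039535 -0.09281945  0.13949956] [ 0.54926445 -0.10825421  0.09570044] [ 0.64837498 -0.07222342  0.17785221]
grip [ 0.60094896 -0.25839379]
above [ 0.60094896 -0.25839379  0.336     ] (array([-0.511,  3.509, -0.986]), array([-0.01,  0.04, -0.08]))
at [ 0.60094896 -0.25839379  0.186     ] (array([-0.509,  3.509,  2.014]), array([-0.01,  0.04, -0.08]))
```

View pics/c5.png

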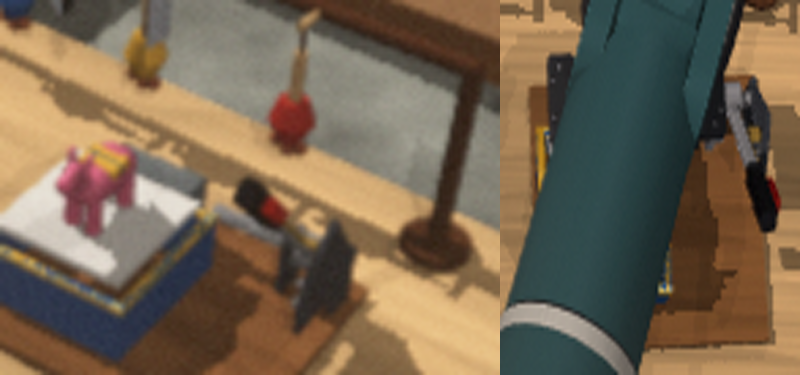

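The donkey stands upright in the middle of the platform (crop (95,185)). Its nose is at x=0.549, so its origin is at about 0.616. The lever grip with the red button is at crop (270,205). Next I'll move over the grip and descend.

Request:
carry_out:
  targets:
    - [0, 0, -0.5, 0, 0, 0, 1]
    - [0, 0.5, -0.98, 0, 0, 0, 1]
    - [-0.1, 1.2, -0.98, 0, 0, 0, 1]
    - [-0.3, 2.0, -0.98, 0, 0, 0, 1]
    - [-0.4, 2.8, -0.98, 0, 0, 0, 1]
    - [-0.5, 3.5, -0.98, 0, 0, 0, 1]
    - [-0.51, 3.51, -0.5, 0, 0, 0, 1]
    - [-0.51, 3.51, 0.2, 0, 0, 0, 1]
    - [-0.51, 3.51, 0.8, 0, 0, 0, 1]
    - [-0.51, 3.51, 1.3, 0, 0, 0, 1]
    - [-0.51, 3.51, 1.7, 0, 0, 0, 1]
    - [-0.51, 3.51, 2.0, 0, 0, 0, 1]
    - [-0.51, 3.51, 2.0, 0, 0, 0, 1]
    - [-0.51, 3.51, 2.0, 0, 0, 0, 1]

```text
t: 14.6
tcp_pos: [0.6013, -0.2588, 0.1875]
eef_rot: [[0.998, 0.061, -0.0], [0.061, -0.998, -0.0], [-0.0, 0.0, -1.0]]
ft_force: [-0.4, 0.3, -0.2]
gripper_width: 0.998
gripper_force: 0.0
```

```bash
python3 - <<'E'
from h import *
s=state();print(s["t"],s["tcp_pos"],s["gripper_width"],s["ft_force"])
im,d=camera("side");K,R,t=cam("side");p=s["tcp_pos"];Rt=s["eef_rot"]
c=cv2.resize(im[140:230,290:410],(800,600),interpolation=2)
cv2.imwrite("pics/c6.png",c)
E
```

```text
14.6 [ 0.60130907 -0.25875778  0.18752013] 0.9976548670147569 [-0.44638929  0.25290226 -0.22126811]
```

View pics/c6.png

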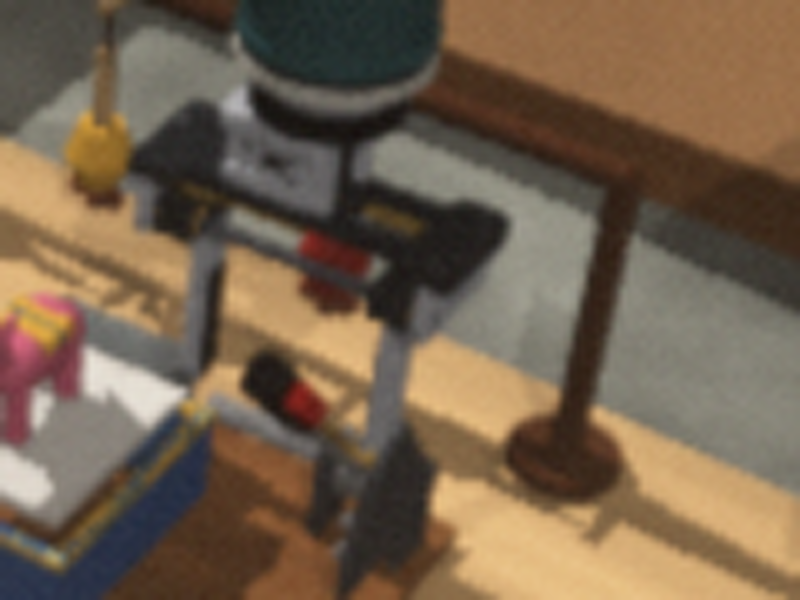

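The grip is between the open fingers, button at (305,405), left tip at about (205,368) and right tip at about (382,460). I'll check the depth of engagement numerically.

```bash
python3 - <<'E'
from h import *
s=state();p=s["tcp_pos"];Rt=s["eef_rot"];K,R,t=cam("side")
im,d=camera("side");P=cloud("side",d);Q=(P-p)@Rt*1000
H,S,V=[a.astype(int) for a in cv2.split(cv2.cvtColor(im,cv2.COLOR_BGR2HSV))]
m=(abs(Q[...,0])<45)&(abs(Q[...,1])<75)&(Q[...,2]>-100)&(Q[...,2]<60)&(d>0)
f=m&(abs(abs(Q[...,1]-1)-53)<14)
for sg in(-1,1):
  k=Q[f&(Q[...,1]*sg>0)];k=k[np.argsort(k[:,2])];print(sg,len(k),"deepest",k[-8:].round().tolist(),"y med",np.median(k[:,1]).round(1),"x",np.percentile(k[:,0],[5,50,95]).round(1))
b=m&((H<6)|(H>172))&(S>150)&(V>70)&(abs(Q[...,1])<35);b[:190]=0;k=Q[b];print("button",len(k),k.mean(0).round(1),k.min(0).round(),k.max(0).round())
for q in([0,-53,-5],[0,53,-5],[0,-53,25],[0,0,-24],[0,13,-24]):
  w=K@(R@(p+Rt@np.array(q)/1000)+t);w=w[:2]/w[2];print(q,((w-[290,140])*6.667).round())
E
```

```text
-1 109 deepest [[-8.0, -53.0, -16.0], [6.0, -45.0, -16.0], [-6.0, -46.0, -14.0], [2.0, -47.0, -13.0], [-7.0, -45.0, -10.0], [-8.0, -48.0, -10.0], [1.0, -46.0, -9.0], [8.0, -46.0, -9.0]] y med -47.4 x [-12.1  -7.5   6. ]
1 95 deepest [[-6.0, 61.0, -22.0], [-10.0, 53.0, -21.0], [-8.0, 55.0, -21.0], [-12.0, 58.0, -20.0], [-13.0, 54.0, -19.0], [-7.0, 59.0, -18.0], [-6.0, 48.0, -11.0], [-8.0, 53.0, -11.0]] y med 58.3 x [-12.2  -8.    5.3]
button 22 [-10.   14.  -23.1] [-20.   9. -35.] [ 8. 18.  3.]
[0, -53, -5] [193. 369.]
[0, 53, -5] [373. 447.]
[0, -53, 25] [189. 413.]
[0, 0, -24] [285. 379.]
[0, 13, -24] [307. 388.]
```

Request:
carry_out:
  targets:
    - [-0.08, -0.08, 0.1, 0, 0, 0, 1]
    - [-0.08, -0.08, 0.1, 0, 0, 0, 0]
    - [-0.08, -0.08, 0.1, 0, 0, 0, 0]
    - [-0.08, -0.08, 0.1, 0, 0, 0, 0]
    - [-0.08, -0.08, 0.1, 0, 0, 0, 0]
    - [-0.08, -0.08, 0.1, 0, 0, 0, 0]
    - [-0.08, -0.08, 0.1, 0, 0, 0, 0]
    - [-0.08, -0.08, 0.1, 0, 0, 0, 0]
    - [-0.08, -0.08, 0.1, 0, 0, 0, 0]
    - [-0.08, -0.08, 0.1, 0, 0, 0, 0]
    - [-0.08, -0.08, 0.1, 0, 0, 0, 0]
  squeeze: 25

```text
t: 15.8
tcp_pos: [0.5971, -0.2567, 0.1825]
eef_rot: [[0.998, 0.06, 0.001], [0.06, -0.998, -0.003], [0.001, 0.003, -1.0]]
ft_force: [2.9, -9.7, -3.4]
gripper_width: 0.222
gripper_force: 25.0
```

```bash
python3 - <<'E'
import numpy as np
def rows(qs,q0,th=lambda q:20*q/.96):
    for q in qs:
        f=lambda q:(np.array([-195*np.cos(.88-q)+27*np.sin(np.radians(th(q))), -195*np.sin(.88-q)+27*np.cos(np.radians(th(q)))]))
        d=(f(q)-f(q0))/50; print(round(q,2),"[%.2f, 0.03, %.2f, 0, %.1f, 0, 0],"%(d[0],d[1],th(q)-th(q0)))
rows(np.r_[np.arange(.05,.96,.05),.98],0)
E
```

```text
0.05 [-0.14, 0.03, 0.13, 0, 1.0, 0, 0],
0.1 [-0.27, 0.03, 0.26, 0, 2.1, 0, 0],
0.15 [-0.39, 0.03, 0.40, 0, 3.1, 0, 0],
0.2 [-0.51, 0.03, 0.55, 0, 4.2, 0, 0],
0.25 [-0.62, 0.03, 0.71, 0, 5.2, 0, 0],
0.3 [-0.72, 0.03, 0.87, 0, 6.2, 0, 0],
0.35 [-0.81, 0.03, 1.03, 0, 7.3, 0, 0],
0.4 [-0.90, 0.03, 1.20, 0, 8.3, 0, 0],
0.45 [-0.97, 0.03, 1.37, 0, 9.4, 0, 0],
0.5 [-1.04, 0.03, 1.55, 0, 10.4, 0, 0],
0.55 [-1.10, 0.03, 1.73, 0, 11.5, 0, 0],
0.6 [-1.15, 0.03, 1.92, 0, 12.5, 0, 0],
0.65 [-1.19, 0.03, 2.10, 0, 13.5, 0, 0],
0.7 [-1.22, 0.03, 2.29, 0, 14.6, 0, 0],
0.75 [-1.24, 0.03, 2.48, 0, 15.6, 0, 0],
0.8 [-1.25, 0.03, 2.67, 0, 16.7, 0, 0],
0.85 [-1.25, 0.03, 2.86, 0, 17.7, 0, 0],
0.9 [-1.24, 0.03, 3.06, 0, 18.8, 0, 0],
0.95 [-1.22, 0.03, 3.25, 0, 19.8, 0, 0],
0.98 [-1.21, 0.03, 3.36, 0, 20.4, 0, 0],
```

Request:
carry_out:
  targets:
    - [-0.07, 0.03, 0.06, 0, 0.5, 0, 0]
    - [-0.14, 0.03, 0.13, 0, 1.0, 0, 0]
    - [-0.2, 0.03, 0.2, 0, 1.5, 0, 0]
    - [-0.27, 0.03, 0.26, 0, 2.1, 0, 0]
    - [-0.33, 0.03, 0.33, 0, 2.6, 0, 0]
    - [-0.39, 0.03, 0.4, 0, 3.1, 0, 0]
    - [-0.45, 0.03, 0.48, 0, 3.6, 0, 0]
    - [-0.51, 0.03, 0.55, 0, 4.2, 0, 0]
    - [-0.57, 0.03, 0.63, 0, 4.7, 0, 0]
    - [-0.62, 0.03, 0.71, 0, 5.2, 0, 0]

```text
t: 16.8
tcp_pos: [0.5664, -0.2587, 0.1471]
eef_rot: [[0.994, 0.061, 0.093], [0.061, -0.998, 0.005], [0.093, 0.001, -0.996]]
ft_force: [3.4, -5.1, 3.9]
gripper_width: 0.221
gripper_force: 25.0
```

```bash
python3 - <<'E'
import numpy as np
th=lambda q:20*q/.96
f=lambda q:np.array([-195*np.cos(.88-q)+27*np.sin(np.radians(th(q))), -195*np.sin(.88-q)+27*np.cos(np.radians(th(q)))])
q0=.25;a=np.radians(th(q0));M=np.array([[np.cos(a),-np.sin(a)],[np.sin(a),np.cos(a)]]) # cols->tool: x'=x cos - z sin ; z'=x sin+z cos
for q in np.r_[np.arange(.3,.96,.05),.985]:
    d=M@(f(q)-f(q0))/50;print("%.2f [%.2f, 0, %.2f, 0, %.1f, 0, 0]"%(q,d[0],d[1],th(q)-th(q0)))
E
```

```text
0.30 [-0.12, 0, 0.15, 0, 1.0, 0, 0]
0.35 [-0.22, 0, 0.30, 0, 2.1, 0, 0]
0.40 [-0.32, 0, 0.47, 0, 3.1, 0, 0]
0.45 [-0.41, 0, 0.63, 0, 4.2, 0, 0]
0.50 [-0.50, 0, 0.80, 0, 5.2, 0, 0]
0.55 [-0.57, 0, 0.98, 0, 6.2, 0, 0]
0.60 [-0.64, 0, 1.16, 0, 7.3, 0, 0]
0.65 [-0.69, 0, 1.34, 0, 8.3, 0, 0]
0.70 [-0.74, 0, 1.52, 0, 9.4, 0, 0]
0.75 [-0.78, 0, 1.71, 0, 10.4, 0, 0]
0.80 [-0.81, 0, 1.90, 0, 11.5, 0, 0]
0.85 [-0.82, 0, 2.09, 0, 12.5, 0, 0]
0.90 [-0.83, 0, 2.28, 0, 13.5, 0, 0]
0.95 [-0.83, 0, 2.48, 0, 14.6, 0, 0]
0.98 [-0.83, 0, 2.61, 0, 15.3, 0, 0]
```

Request:
carry_out:
  targets:
    - [-0.12, 0, 0.15, 0, 1.0, 0, 0]
    - [-0.22, 0, 0.3, 0, 2.1, 0, 0]
    - [-0.32, 0, 0.47, 0, 3.1, 0, 0]
    - [-0.41, 0, 0.63, 0, 4.2, 0, 0]
    - [-0.5, 0, 0.8, 0, 5.2, 0, 0]
    - [-0.57, 0, 0.98, 0, 6.2, 0, 0]
    - [-0.64, 0, 1.16, 0, 7.3, 0, 0]
    - [-0.69, 0, 1.34, 0, 8.3, 0, 0]
    - [-0.74, 0, 1.52, 0, 9.4, 0, 0]
    - [-0.78, 0, 1.71, 0, 10.4, 0, 0]
    - [-0.81, 0, 1.9, 0, 11.5, 0, 0]
    - [-0.82, 0, 2.09, 0, 12.5, 0, 0]
    - [-0.83, 0, 2.28, 0, 13.5, 0, 0]
    - [-0.83, 0, 2.4, 0, 14.2, 0, 0]
    - [-0.83, 0, 2.4, 0, 14.2, 0, 0]

```text
t: 18.3
tcp_pos: [0.5346, -0.2607, 0.0227]
eef_rot: [[0.942, 0.059, 0.331], [0.056, -0.998, 0.019], [0.331, 0.0, -0.944]]
ft_force: [1.4, -6.0, -6.8]
gripper_width: 0.218
gripper_force: 25.0
```

Request:
carry_out:
  targets:
    - [-0.02, 0, 0.05, 0, 0, 0, 0]
    - [-0.04, 0, 0.1, 0, 0, 0, 0]
    - [-0.04, 0, 0.12, 0, 0, 0, 0]
    - [-0.04, 0, 0.12, 0, 0, 0, 0]

```text
t: 18.7
tcp_pos: [0.5349, -0.2607, 0.017]
eef_rot: [[0.942, 0.06, 0.33], [0.057, -0.998, 0.019], [0.331, 0.001, -0.944]]
ft_force: [-1.4, -5.0, -1.9]
gripper_width: 0.213
gripper_force: 25.0
```

Request:
carry_out:
  targets:
    - [-0.02, 0, 0.04, 0, 0, 0, 0]
    - [-0.03, 0, 0.08, 0, 0, 0, 0]
    - [-0.03, 0, 0.08, 0, 0, 0, 0]

```text
t: 19.0
tcp_pos: [0.5351, -0.2607, 0.0128]
eef_rot: [[0.942, 0.06, 0.331], [0.057, -0.998, 0.019], [0.331, 0.001, -0.943]]
ft_force: [1.0, -5.8, -3.6]
gripper_width: 0.22
gripper_force: 25.0
```

```bash
python3 - <<'E'
from h import *
s=state();p=s["tcp_pos"]
im,d=camera("side");P=cloud("side",d)
yaw=np.radians(3.6);Rl=np.array([[np.cos(yaw),-np.sin(yaw)],[np.sin(yaw),np.cos(yaw)]]);L=np.array([.6193,-.136])
Q=np.stack([*np.moveaxis((P[...,:2]-L)@Rl,-1,0),P[...,2]],-1)
H,S,V=[a.astype(int) for a in cv2.split(cv2.cvtColor(im,cv2.COLOR_BGR2HSV))]
m=(d>0)&(abs(Q[...,0])<.05)&(abs(Q[...,1]-.055)<.05)&(S<70)&(V>70);print("plat z",np.median(Q[m][:,2]),m.sum())
m=(d>0)&(H>155)&(S>60)&(V>50)&(abs(Q[...,0])<.08)&(abs(Q[...,1]-.055)<.06);k=Q[m];print("donkey",m.sum(),k.min(0),k.max(0))
m=(d>0)&((H<6)|(H>172))&(S>150)&(abs(Q[...,1]+.13)<.03)&(abs(Q[...,0]+.05)<.12)&(Q[...,2]<.15);print("red",m.sum(),Q[m].mean(0) if m.any() else 0)
m=(d>0)&(V<60)&(abs(Q[...,1]+.12)<.025)&(Q[...,0]<-.03)&(Q[...,0]>-.2)&(Q[...,2]<.12)&(Q[...,2]>.02);k=Q[m];print("grip",len(k),np.percentile(k,[5,50,95],0).round(3).tolist())
c=cv2.resize(im[150:270,270:430],(800,600),interpolation=2);cv2.imwrite("pics/c7.png",c)
E
```

```text
plat z 0.0258699625395917 26
donkey 43 [-0.07471544  0.03370753  0.02258101] [-0.00324983  0.06840737  0.10082934]
red 0 0
grip 74 [[-0.163, -0.136, 0.039], [-0.13, -0.124, 0.056], [-0.056, -0.106, 0.118]]
```

View pics/c7.png

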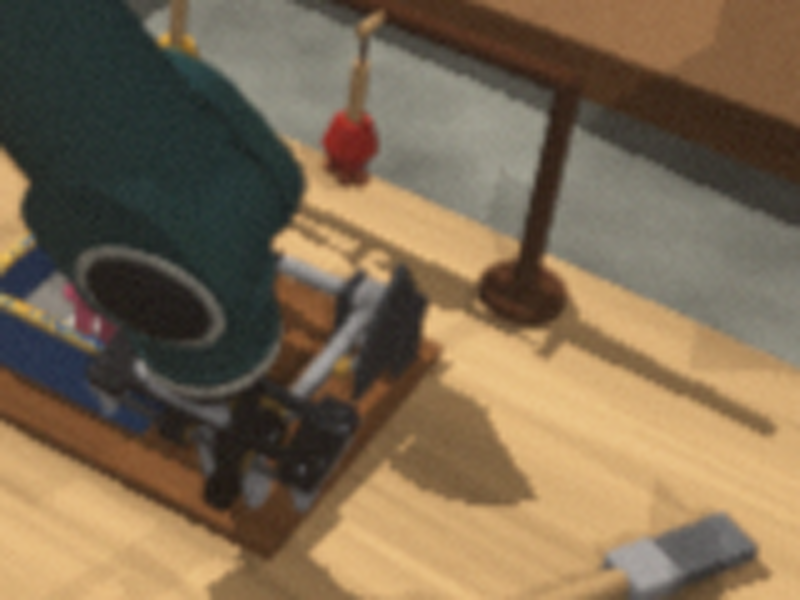

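The picture shows the lever level, grip held in the jaws near (240,470), and the donkey in the well at (95,315). The platform's measured z is 0.026, so the lever is on its stop. Release and back out along the tool axis.

Request:
carry_out:
  targets:
    - [0, 0, 0, 0, 0, 0, 0.3]
    - [0, 0, 0, 0, 0, 0, 0.6]
    - [0, 0, 0, 0, 0, 0, 1]
    - [0, 0, 0, 0, 0, 0, 1]
    - [0, 0, 0, 0, 0, 0, 1]
    - [0, 0, 0, 0, 0, 0, 1]
    - [0, 0, -0.2, 0, 0, 0, 1]
    - [0, 0, -0.6, 0, 0, 0, 1]
    - [0, 0, -1.2, 0, 0, 0, 1]
    - [0, 0, -1.8, 0, 0, 0, 1]
    - [0, 0, -2.4, 0, 0, 0, 1]
    - [0, 0, -3.0, 0, 0, 0, 1]
    - [0, 0, -3.6, 0, 0, 0, 1]
    - [0, 0, -4.0, 0, 0, 0, 1]
    - [0, 0, -4.0, 0, 0, 0, 1]
    - [0, 0, -4.0, 0, 0, 0, 1]

```text
t: 20.65
tcp_pos: [0.4695, -0.2638, 0.2018]
eef_rot: [[0.941, 0.062, 0.332], [0.058, -0.998, 0.021], [0.333, -0.0, -0.943]]
ft_force: [-0.3, 0.6, -0.6]
gripper_width: 0.993
gripper_force: 0.0
```

```bash
python3 - <<'E'
from h import *
s=state();print(s["t"],s["tcp_pos"],s["ft_force"],s["gripper_width"])
yaw=np.radians(3.6);Rl=np.array([[np.cos(yaw),-np.sin(yaw)],[np.sin(yaw),np.cos(yaw)]]);L=np.array([.6193,-.136])
for n in("side","top"):
    im,d=camera(n);P=cloud(n,d);Q=np.stack([*np.moveaxis((P[...,:2]-L)@Rl,-1,0),P[...,2]],-1)
    H,S,V=[a.astype(int) for a in cv2.split(cv2.cvtColor(im,cv2.COLOR_BGR2HSV))]
    m=(d>0)&(abs(Q[...,0])<.06)&(abs(Q[...,1]-.055)<.06)&(S<70)&(V>70)&(Q[...,2]<.1);print(n,"plat",m.sum(),np.median(Q[m],0) if m.any() else 0)
    m=(d>0)&(H>155)&(S>60)&(V>50)&(abs(Q[...,0])<.08)&(abs(Q[...,1]-.055)<.06)&(Q[...,2]<.2);k=Q[m];print(" donkey",m.sum(),k.min(0) if m.any() else 0,k.max(0) if m.any() else 0)
    m=(d>0)&((H<6)|(H>172))&(S>150)&(abs(Q[...,1]+.13)<.03)&(abs(Q[...,0]+.1)<.05)&(Q[...,2]<.15);k=Q[m];print(" red",m.sum(),k.mean(0) if m.any() else 0, k[:,1].min() if m.any() else 0)
    m=(d>0)&(V<60)&(abs(Q[...,1]+.12)<.025)&(Q[...,0]<-.05)&(Q[...,0]>-.2)&(Q[...,2]<.1)&(Q[...,2]>.02);k=Q[m];print(" grip",len(k),np.percentile(k,[5,50,95],0).round(3).tolist() if m.any() else 0)
E
```

```text
20.65 [ 0.46951238 -0.26382546  0.20177608] [-0.31212012  0.63266986 -0.57994471] 0.9933845876397832
side plat 152 [0.00205067 0.03164845 0.02661101]
 donkey 147 [-0.06611248  0.0311632   0.02348618] [0.03367812 0.11306459 0.11869596]
 red 41 [-0.09447106 -0.13430344  0.05223054] -0.14028106229595647
 grip 106 [[-0.136, -0.131, 0.043], [-0.104, -0.122, 0.057], [-0.059, -0.114, 0.063]]
top plat 780 [-0.003773    0.0705164   0.02498925]
 donkey 183 [-0.06564589  0.02767503  0.02104438] [0.04236616 0.07356006 0.11852164]
 red 30 [-0.08849193 -0.13324632  0.05320941] -0.14661969342402
 grip 133 [[-0.122, -0.128, 0.047], [-0.089, -0.117, 0.057], [-0.055, -0.109, 0.064]]
```

The donkey is upright in the middle of the lowered platform. The grip top at about 57 mm means the lever is on its stop, and the button is back out at 19-20 mm. The arm is clear, so I'll hand the job in.

```bash
python3 -c "
from bench import *
print(finish_job())"
```

```text
the job is handed in; nothing more can be done
None
```

The job is handed in at about 20.8 s. By the last camera check, the pink donkey stands upright in the middle of the lowered platform, the lever is fully down, the button is out and the arm is clear; no verdict came back, and I never re-measured the dove, cup and bowl.

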